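# Dock the hard drive and lock the gated carriage

### The arm

A 7-joint arm with a two-finger parallel gripper is mounted at the origin on a cart in front of the work surface, level with it; the furniture and walls round the work are solid. World frame = base frame: x ahead of the robot, y to its left, z up, the work surface at z = 0. Lengths are in m, angles in rad, forces in N, time in s.
With the tool pointing down it reaches from about 0.375 to 0.925 m from the base axis. Payload 3.1 kg.
Tool frame: the origin (TCP) lies at the centre of the arm's flange, where the gripper is bolted on; the fingertips stand 173 mm ahead of it and the grasp point (between the pads) lies 155 mm ahead of it; z points along the fingers, y is the line along which they close (so a half turn about z gives the same grasp; the last joint's range is limited). The gripper opens to 85 mm and grips with 20 to 120 N. Pads are 22 mm wide; open, the fingers measure 114 mm over their backs; the gripper's body (76 mm by 85 mm) begins 54 mm behind the grasp point. The pads swing forward as they close: fully open they stand 13 mm farther back than shut.
Start: joints at [-1.264, 0.383, 0.044, 1.598, -0.018, 1.161, -0.05], TCP at [0.256, 0.597, 0.405] pointing down, gripper open.
Joint ranges: [-2.61, 2.61], [-0.41, 2.15], [-1.48, 1.57], [0, 2.5], [-1.57, 4.71], [0.05, 1.97], [-2.85, 2.85]. Speed limits (rad/s): [2.79, 2.79, 3.14, 3.14, 3.14, 3.14, 3.14].

### API

Orientations are given as a rotation vector (axis times angle).
In Python, from rig import ctrl gives the robot as it stands.
- The arm moves only by the shell command python3 -m creep 'ROWS' [FORCE]. ROWS is a JSON object of lists of equal length, an entry for each row: "gripper": the closure, from -1 (fully open) to 1 (shut), so that 0 is half open; "dp": the shift along the tool's x, y, z each as a share of 250 mm, from -1 to 1, a list of three; "angular": the turn, a rotation vector about the tool's x, y, z each as a share of 30 degrees, from -1 to 1, a list of three. A call has 1 to 12 rows; each row is the pose to reach, as a shift and turn from the pose commanded when the call began, along the tool's axes at that moment; what a row does not reach only later rows make up. A row lasts 1/12 s, in which the tool goes at most 41.7 mm and 7.16 degrees, less where a joint would pass 70% of its speed; a pose out of reach is approached as far as the arm can. A call with a number of a shift or a turn outside -1 to 1 is refused whole. A call with a gripper value outside its range is refused whole. The fingers move at their own pace and stop on an object; FORCE is the grip in N (left out, the last holds). Time passes only in rows, so rows that repeat a pose let the fingers close. It gives the time, the measured TCP pose, the force, the opening and the grip force at its end, in the units of the state.
- ctrl.state(): the state, without advancing time (a new reading comes with each control period).
- ctrl.capture(name): name is "side" or "top"; returns a dict with "pixels" (420x560x3 uint8, blue, green, red), "fx", "fy", "cx", "cy" (pixels), "position" and "rotation" of the camera in the world. Camera axes: x right, y down, z forward; pixel columns grow to the right and rows downward; lengths in m; the calibration is good to about 2 mm. A picture is of the moment at which its call begins. There is no depth.
- ctrl.sign_off(): hands the job in; it is judged then, once.
The state is a dict: "clock": time; "joint_pos": joint angles; "qd": joint speeds; "joint_torque": joint torques, N m; "tcp_pos": TCP position; "eef_rot": TCP orientation; "contact_force": force on the tool from outside, world axes, zero at the start; "ft_torque": the same for the moment, N m; "finger_gap": opening from 0.0 (shut) to 1.0 (fully open); "grip_force": force on a finger pad.
Only numpy, scipy, OpenCV 4.12 (cv2) and the standard library are available. Lean on these libraries where they do the work, as an engineer would, in place of code of your own. Each camera call takes 0.05 s, during which the arm holds its last target. There are 200 camera calls.

### The job

Dock the hard drive in the test cradle and lock it in: with the fingertips push the red knob along the long leg of its L-shaped slot until the drive is fully home against the black connector block, then push the knob round the corner and on to the end of the short leg, by the green dot. Only push the knob, gently: do not take it between the fingers, do not lift the drive, and leave everything else on the bench where it is.

Things in the scene. Friction and masses are not known exactly. Their poses are not given: they have to be found in the camera images.
- cradle: drive test cradle fixed on the bench, grey and steel, 320 (x) x 128 (y) x 52 mm high. Origin: centre of its underside, on the bench; z up; +x is the way the drive is pushed. Black connector block at the +x end (its face at x = 125, top at z = 52 mm), then the drive's bed between two low rails, and at the -x end the gate plate with the knob.
- slot_start (a point): start of the L-slot in the level steel gate plate (4 mm thick, cradle x -155 to -65, y -60 to 60 mm, top at z = 42 mm; only 2 mm screw heads and the knob stand on it). The slot is 13 mm wide. Its long leg runs on its centre line from here, 50 mm along the cradle's +x. Point on the plate's top; cradle (-135, 0, 42) mm. A red dot beside it.
- slot_corner (a point): corner of the L-slot, on its centre line and the plate's top; cradle (-85, 0, 42) mm. From here the short leg runs 26 mm along the cradle's +y. The slot's inner corner is rounded, radius 4 mm.
- slot_end (a point): end of the short leg of the L-slot, on its centre line and the plate's top; cradle (-85, 26, 42) mm. A green dot lies just past it.
- knob (a point): red knob of the carriage: upright, round, 22 mm in diameter, from z = 49 to 80 mm above the bench; this point is on its axis, 65 mm above the bench. Its 10 mm steel stem rides in the L-slot with 1.5 mm of play on each side; it cannot be lifted out or tilted. It stays where it is left: no spring.
- carriage (a joint): travel of carriage and knob along the cradle's +x, m: 0 with the stem at the start of the long leg, 0.050 at the corner and in the short leg (the docked drive stops it at 0.0505). 2 N of friction. Its flat head, face at cradle x = -73.5 mm plus this value, pushes the drive, which rubs with 2 to 5 N more.
- lock_knob (a joint): travel of the knob across the carriage along the cradle's +y, m: 0 in the long leg, about 0.0275 hard against the end of the short leg. The slot lets it leave the long leg only when the carriage is within about 2 mm of the corner. 1.5 N of friction.
- hard_drive: silver 3.5 inch hard drive, 148 (x) x 103 (y) x 28 mm, 0.4 to 0.7 kg, loose on the bed between the rails, underside 12 mm above the bench. Origin: centre of its underside; its x axis runs along its length, towards the cradle's -x. Fully home against the connector block its origin is at cradle x = 51 mm; it starts 18 to 32 mm short of that.
- screw_tin: open white round tin of screws, 66 mm wide, 30 mm high; loose bystander on the bench, origin at the centre of its underside
- side_cutters: blue-handled side cutters, 55x147x12 mm; loose bystander on the bench, origin at the centre of its underside
- driver_yellow: small screwdriver with a yellow handle, 24x160x28 mm; loose bystander on the bench, origin at the centre of its underside
- cooler_a: processor cooler, black fan on silver fins, 100x80x57 mm; loose bystander on the bench, origin at the centre of its underside
- spudger: flat blue plastic spudger, 10x150x6 mm; loose bystander on the bench, origin at the centre of its underside
- tape_roll: roll of black tape, 62x60x19 mm; loose bystander on the bench, origin at the centre of its underside

How it is judged:
On the way, in this order (a step that is already met when the one before it is completed fails the run):
1. the knob has been pushed to the corner and the drive is home against the connector (x of hard_drive in the frame of cradle above 0.0485 m and value of joint carriage above 0.047 m and value of joint lock_knob below 0.012 m), for 0.1 s.
2. the knob is at the end of the short leg (value of joint carriage above 0.047 m and value of joint lock_knob above 0.022 m), for 0.2 s.
At the end, for the whole second after the job is handed in: The drive lies flat on its bed within 2.5 mm of fully home, the knob stands within about 5 mm of the end of the short leg with the carriage held at the corner, all at rest and let go (all of step 2 and x of hard_drive in the frame of cradle above 0.0485 m and linear speed of hard_drive below 0.01 m/s and z of hard_drive in the frame of cradle below 0.016 m and contact force between the fingers and lock_knob below 0.1 N); the robot touches nothing.
It fails at once if the knob is taken between the fingers (horizontal distance between the grasp point and knob below 0.012 m and z of the grasp point in the frame of knob below 0.022 m).
It fails at once if the knob is pushed harder than 40 N (contact force between the fingers and lock_knob above 40 N).
It fails at once if the fingers push the drive itself instead of the knob (contact force between the fingers and hard_drive above 2 N).
It fails at once if the drive is lifted or tipped off its bed (z of hard_drive in the frame of cradle above 0.024 m or angle between hard_drive's own z axis and vertical above 0.12 rad).
It fails at once if something else on the bench is shifted by more than 20 mm (distance of any of screw_tin, side_cutters, driver_yellow, cooler_a, spudger, tape_roll from where it was at the start of the episode above 0.02 m).
It also fails if it takes over 40 s, if anything falls off the work surface, if the arm or the gripper's body presses on something with over 40 N, if the wrist force passes 120 N, or if a joint passes its speed limit or range.

## Working session

There is one attempt and no reset: what is moved stays moved. The work goes in short steps, Python scripts to look and compute and a shell command to move; the robot and the scene stay as the last step left them, time stands still between calls to the robot, and variables do not carry over. Pictures are saved under pics/ and viewed, at most 10 in all, crops included, and the job is handed in when it is done.

```bash
mkdir -p pics; ls; python3 - <<'E'
from rig import ctrl
import cv2,pickle
d={}
for n in("top","side"):
    c=ctrl.capture(n);d[n]=c;cv2.imwrite(f"pics/{n}0.png",c["pixels"])
    print(n,c["fx"],c["fy"],c["cx"],c["cy"],c["position"],c["rotation"])
pickle.dump(d,open("cap0.pkl","wb"))
s=ctrl.state();print(s["tcp_pos"],s["eef_rot"],s["clock"],s["finger_gap"])
E
```

```text
pics
top 422.08119296020067 422.08119296020067 274.62021110760713 214.1362264585766 [0.36025976 0.07429475 1.05637155] [-2.17500172  2.12574015 -0.12869281]
side 387.51396466182064 387.51396466182064 278.60698666495745 213.0963234215049 [ 0.3743282  -0.77358511  0.56895297] [-2.11325428  0.13992742 -0.0628552 ]
[0.25578594 0.59706334 0.40338676] [-0.63128625 -3.07712137  0.0037765 ] 0.1 1.0026462334309434
```

View pics/top0.png

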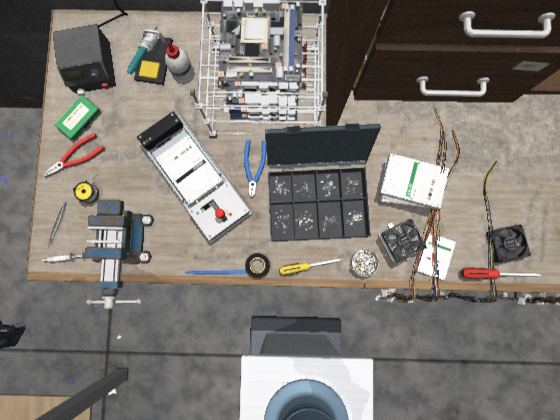

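View pics/side0.png

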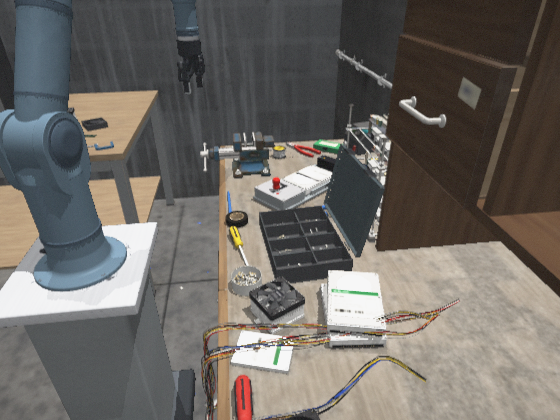

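```bash
cat > h.py <<'E'
import numpy as np,cv2
from scipy.spatial.transform import Rotation as R
def ray(c,u,v):
    return R.from_rotvec(np.ravel(c["rotation"])).apply([(u-c["cx"])/c["fx"],(v-c["cy"])/c["fy"],1]) if np.size(c["rotation"])==3 else np.array(c["rotation"])@[(u-c["cx"])/c["fx"],(v-c["cy"])/c["fy"],1]
def onz(c,u,v,z):
    d=ray(c,u,v);p=np.array(c["position"]);return p+d*(z-p[2])/d[2]
def blobs(c,kind,box,amin=2):
    x0,y0,x1,y1=box
    h=cv2.cvtColor(c["pixels"],cv2.COLOR_BGR2HSV)[y0:y1,x0:x1]
    if kind=="red": m=(((h[...,0]<8)|(h[...,0]>172))&(h[...,1]>120)&(h[...,2]>60))
    else: m=(h[...,0]>40)&(h[...,0]<85)&(h[...,1]>80)&(h[...,2]>40)
    n,_,st,ce=cv2.connectedComponentsWithStats(m.astype(np.uint8))
    return [(st[i,4],st[i,:4]+[x0,y0,0,0],ce[i]+[x0,y0]) for i in range(1,n) if st[i,4]>=amin]
def tri(c1,p1,c2,p2):
    d1,d2=ray(c1,*p1),ray(c2,*p2);a,b=map(lambda c:np.array(c["position"]),(c1,c2))
    s=np.linalg.lstsq(np.c_[d1,-d2],b-a,rcond=None)[0];q1,q2=a+s[0]*d1,b+s[1]*d2
    return (q1+q2)/2,np.linalg.norm(q1-q2)
E
python3 - <<'E'
from h import *
import pickle
d=pickle.load(open("cap0.pkl","rb"));t,s=d["top"],d["side"]
for k in("red","green"):
    for n,c,b in(("top",t,(130,100,255,250)),("side",s,(245,160,345,212))):
        for x in blobs(c,k,b): print(k,n,x, onz(c,*x[2],.065 if x[0]>20 else .042))
c=cv2.resize(t["pixels"][100:250,125:265],None,fx=4,fy=4,interpolation=cv2.INTER_CUBIC)
cv2.imwrite("pics/crop0.png",c)
E
```

```text
red top (np.int32(72), array([215, 208,  10,  10]), array([219.65277778, 213.05555556])) [0.48819732 0.21539953 0.065     ]
red top (np.int32(5), array([229, 213,   3,   3]), array([230., 214.])) [0.48941855 0.19346262 0.042     ]
red side (np.int32(69), array([273, 177,   7,  12]), array([276.04347826, 182.47826087])) [0.48660901 0.21831695 0.065     ]
red side (np.int32(2), array([277, 193,   2,   1]), array([277.5, 193. ])) [0.48787368 0.19687315 0.042     ]
green top (np.int32(4), array([146, 140,   2,   2]), array([146.5, 140.5])) [0.66888273 0.4079486  0.042     ]
green top (np.int32(4), array([197, 212,   2,   2]), array([197.5, 212.5])) [0.49132024 0.27256078 0.042     ]
```

View pics/crop0.png

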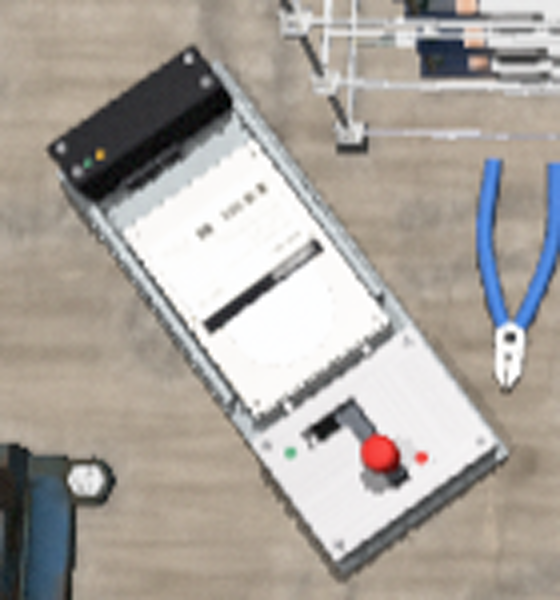

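```bash
python3 - <<'E'
from h import *
import pickle
d=pickle.load(open("cap0.pkl","rb"));t,s=d["top"],d["side"]
P=lambda u,v,z:onz(t,(u+.5)/4+125-.5,(v+.5)/4+100-.5,z)[:2]
sc=[P(*p,.044) for p in((408,342),(480,440),(340,545),(266,446))]
con=[P(*p,.053) for p in((188,58),(58,148))]
C=np.mean(sc,0);K=np.mean(con,0)
a=K-C;print("yaw",np.degrees(np.arctan2(a[1],a[0])),"len",np.linalg.norm(a))
for i,j in((1,0),(2,3)):
    e=sc[j]-sc[i];print(np.degrees(np.arctan2(e[1],e[0])),np.linalg.norm(e))
e=con[1]-con[0];print("con y",np.degrees(np.arctan2(e[1],e[0]))-90)
for p in((48,155),(197,46)): print("conn corner",P(*p,.052))
x=a/np.linalg.norm(a);y=np.array([-x[1],x[0]])
f=lambda cx,cy:C+x*(cx+.11)+y*cy
for n,q in(("start",(-.135,0)),("corner",(-.085,0)),("end",(-.085,.026))):print(n,f(*q))
tk,e=tri(t,(219.65,213.06),s,(276.04,182.48))
print("knob tri",tk,e, "cradle", (tk[:2]-C)@x-.11,(tk[:2]-C)@y)
for u,v,z in((345,410,.042),(310,432,.042),(291,453,.042),(421,457,.042)):
    q=P(u,v,z)-C;print("pt",q@x-.11,q@y)
E
```

```text
yaw 38.03688846733496 len 0.2629961592380825
37.71529663933379 0.07511072486679966
38.81509451568357 0.07577663490486745
con y 37.56200344761436
conn corner [0.67072256 0.42937528]
conn corner [0.74242895 0.34124521]
start [0.47776308 0.20719026]
corner [0.51714379 0.2379987 ]
end [0.50112341 0.25847667]
knob tri [0.48710479 0.21519826 0.06666137] 0.0017227728213777091 cradle -0.12270805924621736 0.0005511492270116403
pt -0.08276507910815914 0.0022464282559688346
pt -0.08102503219766347 0.027188793936666886
pt -0.08461047383334963 0.0439083248049033
pt -0.13384929276166593 -0.017930053411890908
```

The top view shows the cradle at a yaw of about 38°, with the knob at px (220,213), carriage about 12 mm along. The red dot is at (230,214), the green dot at (197,212), and the slot corner near (211,202). I'll shut the gripper, align it with the cradle and move halfway.

```bash
python3 -m creep '{"gripper":[1,1,1,1,1,1,1,1],"dp":[[-0.06,-0.05,0],[-0.17,-0.14,0],[-0.28,-0.24,0],[-0.39,-0.33,0],[-0.5,-0.43,0],[-0.6,-0.51,0],[-0.67,-0.57,0],[-0.69,-0.59,0]],"angular":[[0,0,0.1],[0,0,0.25],[0,0,0.4],[0,0,0.55],[0,0,0.7],[0,0,0.85],[0,0,0.96],[0,0,0.96]]}' 30
cat > go.py <<'E'
from h import *
from rig import ctrl
import sys
# usage: go.py x y z -> dp shares; also tool axes, knob-relative info
s=ctrl.state();r=R.from_rotvec(s["eef_rot"]);p=np.array(s["tcp_pos"])
M=r.as_matrix();print("tcp",p.round(4),"F",np.round(s["contact_force"],1),"gap",round(float(s["finger_gap"]),3),"t",s["clock"],"q7",round(s["joint_pos"][6],2))
print("x ang",np.degrees(np.arctan2(M[1,0],M[0,0])),"tilt",M[:2,2])
if len(sys.argv)>3: print("dp",(r.inv().apply(np.array(list(map(float,sys.argv[1:4])))-p)/.25).round(3))
E
python3 go.py .4555 .19 .32
```

```text
clock: 0.77
tcp_pos: [0.3592, 0.3895, 0.4043]
eef_rot: [1.388, 2.817, -0.003]
contact_force: [0.6, -0.9, 0.1]
finger_gap: 0.001
grip_force: 0.0
tcp [0.3592 0.3895 0.4043] F [ 0.6 -0.9  0.1] gap 0.001 t 0.7667 q7 -0.22
x ang 127.51753334527135 tilt [ 0.00032353 -0.00236558]
dp [-0.867 -0.18   0.339]
```

```bash
python3 -m creep '{"gripper":[1,1,1,1,1,1,1,1,1],"dp":[[-0.06,-0.01,0],[-0.18,-0.04,0],[-0.32,-0.07,0],[-0.47,-0.1,0.08],[-0.61,-0.13,0.18],[-0.74,-0.16,0.26],[-0.83,-0.17,0.32],[-0.867,-0.18,0.339],[-0.867,-0.18,0.339]],"angular":[[0,0,0],[0,0,0],[0,0,0],[0,0,0],[0,0,0],[0,0,0],[0,0,0],[0,0,0],[0,0,0]]}'
python3 go.py .4555 .19 .23
python3 - <<'E'
from rig import ctrl
import cv2
a=ctrl.capture("top")["pixels"][120:290,140:300];b=ctrl.capture("side")["pixels"][90:260,210:370]
cv2.imwrite("pics/p1.png",cv2.resize(cv2.hconcat([a,b]),None,fx=2.5,fy=2.5,interpolation=cv2.INTER_CUBIC))
E
```

```text
clock: 1.52
tcp_pos: [0.4546, 0.1938, 0.3184]
eef_rot: [-1.381, -2.82, 0.005]
contact_force: [-1.0, 0.5, 0.7]
finger_gap: 0.002
grip_force: 0.0
tcp [0.4546 0.1938 0.3184] F [-1.   0.5  0.7] gap 0.002 t 1.5167 q7 0.26
x ang 127.83043719561672 tilt [-0.0026635  -0.00239009]
dp [-0.014 -0.005  0.354]
```

View pics/p1.png

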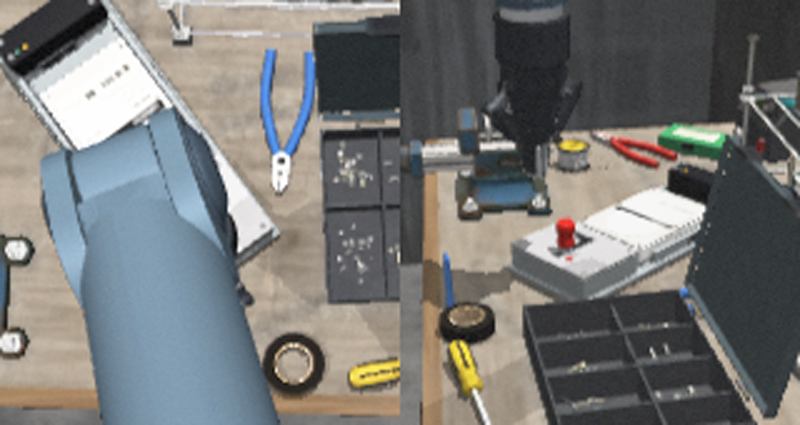

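The picture shows the knob at crop px (566,232), clear of the arm. The fingertips hang above, near (535,170), and the top view is blocked by the arm. Next I descend behind the knob.

```bash
python3 -m creep '{"gripper":[1,1,1,1,1,1],"dp":[[-0.014,-0.005,0.05],[-0.014,-0.005,0.14],[-0.014,-0.005,0.24],[-0.014,-0.005,0.32],[-0.014,-0.005,0.354],[-0.014,-0.005,0.354]],"angular":[[0,0,0],[0,0,0],[0,0,0],[0,0,0],[0,0,0],[0,0,0]]}'
python3 go.py .487 .215 .23
python3 - <<'E'
from rig import ctrl
from h import *
c=ctrl.capture("side");print(blobs(c,"red",(245,160,345,212)))
cv2.imwrite("pics/p2.png",cv2.resize(c["pixels"][130:230,230:340],None,fx=5,fy=5,interpolation=cv2.INTER_CUBIC))
E
```

```text
clock: 2.12
tcp_pos: [0.4543, 0.1943, 0.2303]
eef_rot: [-1.37, -2.825, 0.002]
contact_force: [-0.1, 0.2, 0.0]
finger_gap: 0.005
grip_force: 0.0
tcp [0.4543 0.1943 0.2303] F [-0.1  0.2  0. ] gap 0.005 t 2.1167 q7 0.33
x ang 128.26597497958633 tilt [-0.00289545 -0.00035021]
dp [-0.016  0.154  0.001]
[(np.int32(68), array([273, 177,   7,  12]), array([276.08823529, 182.54411765])), (np.int32(2), array([277, 193,   2,   1]), array([277.5, 193. ]))]
```

View pics/p2.png

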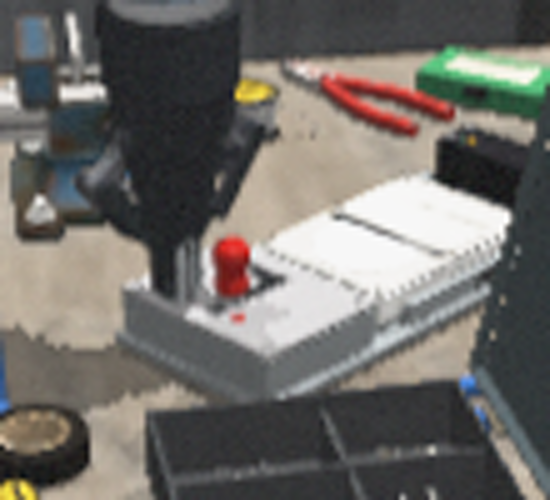

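The tips stand behind the knob, near crop px (185,290), with the knob at (232,265) undisturbed. Starting a gentle push along +x.

```bash
python3 -m creep '{"gripper":[1,1,1,1,1,1,1,1,1,1,1,1],"dp":[[-0.008,0.005,0],[-0.016,0.015,0],[-0.016,0.025,0],[-0.016,0.035,0],[-0.016,0.045,0],[-0.016,0.055,0],[-0.016,0.065,0],[-0.016,0.075,0],[-0.016,0.085,0],[-0.016,0.095,0],[-0.016,0.105,0],[-0.016,0.11,0]],"angular":[[0,0,0],[0,0,0],[0,0,0],[0,0,0],[0,0,0],[0,0,0],[0,0,0],[0,0,0],[0,0,0],[0,0,0],[0,0,0],[0,0,0]]}'
cat > look.py <<'E'
from rig import ctrl
from h import *
# side view: knob centroid -> cradle coords at z=.0667 (calibrated by the first triangulation)
s=ctrl.state();p=np.array(s["tcp_pos"])[:2]
a=np.radians(38.04);X=np.array([np.cos(a),np.sin(a)]);Y=np.array([-X[1],X[0]]);C=np.array([.48710,.21520])+X*(.12271)-Y*.00055
c=ctrl.capture("side")
b=max(blobs(c,"red",(245,150,345,212)),key=lambda v:v[0])
off=np.array([.48710,.21520])-onz(c,276.06,182.5,.065)[:2]
k=onz(c,*b[2],.065)[:2]+off-C
print("knob cradle mm",1e3*(k@X),1e3*(k@Y),"area",b[0],"px",b[2]);q=p-C
print("tool cradle mm",1e3*(q@X),1e3*(q@Y),"F cradle",np.array(s["contact_force"])[:2]@X,np.array(s["contact_force"])[:2]@Y)
E
python3 look.py; python3 go.py .487 .215 .23
```

```text
clock: 3.17
tcp_pos: [0.4794, 0.2053, 0.231]
eef_rot: [-1.377, -2.822, 0.003]
contact_force: [-3.2, -3.0, 2.0]
finger_gap: 0.003
grip_force: 2.0
knob cradle mm 98.84914144255026 84.26102914843999 area 41 px [305.2195122  153.02439024]
tool cradle mm -134.82843345534954 -2.506588957625691 F cradle -4.372248749040903 -0.3674336157087046
tcp [0.4797 0.2056 0.2311] F [-0.8 -2.1  0.3] gap -0.002 t 3.2167 q7 0.34
x ang 128.00655832088538 tilt [-0.0010138  -0.00072422]
dp [0.012 0.046 0.004]
```

```bash
sed -i 's/(245,150,345,212)/(265,165,303,200)/' look.py; python3 look.py
```

```text
knob cradle mm -110.36400332344459 -3.9503625580872557 area 43 px [280.18604651 181.58139535]
tool cradle mm -134.4679712138439 -2.4159283727417935 F cradle -1.894589385778548 -1.1427742486253507
```

```bash
python3 -m creep '{"gripper":[1,1,1,1,1,1,1,1,1,1,1,1],"dp":[[0,0.007,0],[0,0.015,0],[0,0.023,0],[0,0.031,0],[0,0.039,0],[0,0.047,0],[0,0.055,0],[0,0.063,0],[0,0.07,0],[0,0.076,0],[0,0.08,0],[0,0.08,0]],"angular":[[0,0,0],[0,0,0],[0,0,0],[0,0,0],[0,0,0],[0,0,0],[0,0,0],[0,0,0],[0,0,0],[0,0,0],[0,0,0],[0,0,0]]}'
python3 look.py
```

```text
clock: 4.27
tcp_pos: [0.4956, 0.2181, 0.2312]
eef_rot: [1.377, 2.824, -0.0]
contact_force: [-0.8, -2.2, -2.6]
finger_gap: 0.004
grip_force: 1.6
knob cradle mm -89.32203692520102 -3.5004933087943444 area 39 px [285.12820513 179.17948718]
tool cradle mm -114.1765063480973 -2.406385052553764 F cradle -1.9995221459893116 -1.2916166876978685
```

```bash
for r in 1; do python3 -m creep '{"gripper":[1,1,1,1,1],"dp":[[0,0.004,0],[0,0.008,0],[0,0.012,0],[0,0.016,0],[0,0.016,0]],"angular":[[0,0,0],[0,0,0],[0,0,0],[0,0,0],[0,0,0]]}'; python3 look.py; done
python3 - <<'E'
from rig import ctrl
from h import *
c=ctrl.capture("side")
cv2.imwrite("pics/p3.png",cv2.resize(c["pixels"][145:215,240:350],None,fx=7,fy=7,interpolation=cv2.INTER_CUBIC))
E
```

```text
clock: 4.73
tcp_pos: [0.4988, 0.2207, 0.2314]
eef_rot: [1.377, 2.824, 0.0]
contact_force: [-3.3, -3.3, -2.2]
finger_gap: -0.002
grip_force: 1.8
knob cradle mm -86.24951471500452 -4.791198531616435 area 40 px [286.175 178.975]
tool cradle mm -110.09533976925958 -2.344977646309719 F cradle -4.63331479856882 -0.6186933559407111
```

View pics/p3.png

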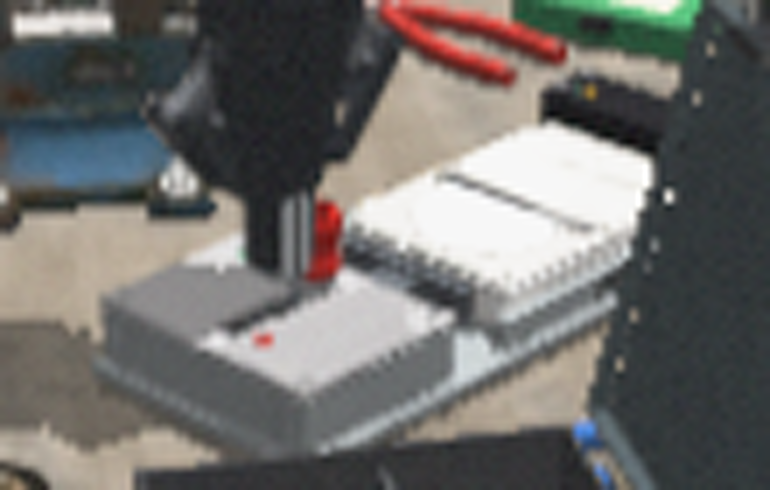

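The fingers hide part of the knob (crop px (325,240)). The drive is nearly at the connector block, and the force is still only about 4 N. I'll keep going in 1 mm steps until it stops.

```bash
python3 -m creep '{"gripper":[1,1,1],"dp":[[0,0.004,0],[0,0.008,0],[0,0.008,0]],"angular":[[0,0,0],[0,0,0],[0,0,0]]}'; python3 look.py
```

```text
clock: 5.08
tcp_pos: [0.5002, 0.2218, 0.2314]
eef_rot: [-1.377, -2.824, 0.0]
contact_force: [-2.9, -3.2, -1.2]
finger_gap: 0.001
grip_force: 2.1
knob cradle mm -83.68723323750835 -3.170754695254102 area 42 px [286.38095238 178.52380952]
tool cradle mm -108.31357315561304 -2.3428569437399376 F cradle -4.225025393172778 -0.7022891940781508
```

```bash
python3 -m creep '{"gripper":[1,1,1],"dp":[[0,0.004,0],[0,0.006,0],[0,0.006,0]],"angular":[[0,0,0],[0,0,0],[0,0,0]]}'; python3 look.py
```

```text
clock: 5.38
tcp_pos: [0.5008, 0.2221, 0.2313]
eef_rot: [-1.376, -2.822, 0.004]
contact_force: [-4.3, -4.2, 2.0]
finger_gap: -0.002
grip_force: 3.6
knob cradle mm -83.56394665632463 -3.189353875949187 area 41 px [286.41463415 178.51219512]
tool cradle mm -107.7068341789256 -2.478746367761041 F cradle -5.9948161011121766 -0.6776991814976641
```

```bash
python3 -m creep '{"gripper":[1,1,1],"dp":[[0,0.004,0],[0,0.006,0],[0,0.006,0]],"angular":[[0,0,0],[0,0,0],[0,0,0]]}'; python3 look.py
```

```text
clock: 5.68
tcp_pos: [0.5013, 0.2223, 0.2313]
eef_rot: [-1.376, -2.82, 0.008]
contact_force: [-7.9, -6.3, 5.1]
finger_gap: 0.0
grip_force: 4.9
knob cradle mm -85.53486395104545 -6.058576166517934 area 35 px [286.65714286 179.02857143]
tool cradle mm -107.13099273334784 -2.5918317733496163 F cradle -10.170296384483587 -0.10173053450656866
```

```bash
python3 -m creep '{"gripper":[1,1,1],"dp":[[0,0.004,0],[0,0.006,0],[0,0.006,0]],"angular":[[0,0,0],[0,0,0],[0,0,0]]}'; python3 look.py
```

```text
clock: 5.98
tcp_pos: [0.5018, 0.2226, 0.2312]
eef_rot: [-1.375, -2.818, 0.012]
contact_force: [-9.9, -6.6, 6.9]
finger_gap: -0.001
grip_force: 6.3
knob cradle mm -85.53486395104545 -6.058576166517934 area 35 px [286.65714286 179.02857143]
tool cradle mm -106.52483755117102 -2.674020829440085 F cradle -11.871721896793819 0.9199190335632963
```

The force now rises with the knob stopped (tool at cradle x -107), so the drive is home. Now I back off, go round to the knob's -y side, and check.

```bash
python3 -m creep '{"gripper":[1,1,1,1,1,1,1,1,1,1,1,1],"dp":[[0,-0.02,0],[0,-0.05,0],[0,-0.075,0],[-0.03,-0.08,0],[-0.08,-0.08,0],[-0.13,-0.08,0],[-0.165,-0.07,0],[-0.168,-0.03,0],[-0.168,0.02,0],[-0.168,0.055,0],[-0.168,0.07,0],[-0.168,0.07,0]],"angular":[[0,0,0],[0,0,0],[0,0,0],[0,0,0],[0,0,0],[0,0,0],[0,0,0],[0,0,0],[0,0,0],[0,0,0],[0,0,0],[0,0,0]]}'
python3 look.py; python3 go.py
python3 - <<'E'
from rig import ctrl
from h import *
c=ctrl.capture("side")
cv2.imwrite("pics/p4.png",cv2.resize(c["pixels"][145:215,240:350],None,fx=7,fy=7,interpolation=cv2.INTER_CUBIC))
E
```

```text
clock: 7.03
tcp_pos: [0.5443, 0.204, 0.2316]
eef_rot: [1.374, 2.824, 0.002]
contact_force: [-0.2, -0.3, 0.1]
finger_gap: 0.005
grip_force: 0.0
knob cradle mm -84.12030205390543 0.773439501405425 area 68 px [285.30882353 178.16176471]
tool cradle mm -84.54106552291388 -43.52116521940278 F cradle -0.3440269561499838 -0.07533536655500633
tcp [0.5437 0.2032 0.2313] F [-0.   0.8 -0.2] gap -0.001 t 7.0833 q7 0.41
x ang 128.09549163804002 tilt [0.00012046 0.00027327]
```

View pics/p4.png

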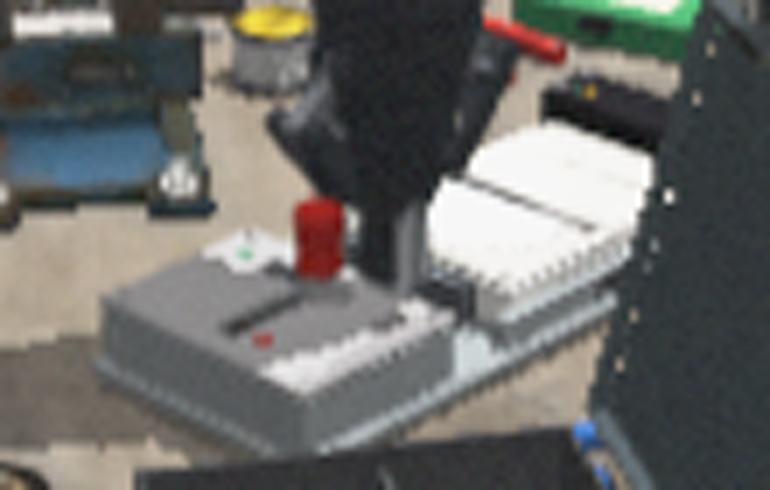

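The knob, whole in view at crop px (320,240), stands at the corner (cradle -84, 1). The fingers are on its -y side. I'll push +y.

```bash
python3 -m creep '{"gripper":[1,1,1,1,1,1,1,1,1,1,1,1],"dp":[[0.01,0,0],[0.025,0,0],[0.04,0,0],[0.055,0,0],[0.068,0,0],[0.078,0,0],[0.088,0,0],[0.098,0,0],[0.108,0,0],[0.118,0,0],[0.124,0,0],[0.124,0,0]],"angular":[[0,0,0],[0,0,0],[0,0,0],[0,0,0],[0,0,0],[0,0,0],[0,0,0],[0,0,0],[0,0,0],[0,0,0],[0,0,0],[0,0,0]]}'
python3 look.py
```

```text
clock: 8.13
tcp_pos: [0.5243, 0.2268, 0.2315]
eef_rot: [-1.377, -2.824, 0.0]
contact_force: [0.8, -1.0, -0.5]
finger_gap: 0.0
grip_force: 0.4
knob cradle mm -89.48902117351784 9.744841448484843 area 39 px [281.84615385 177.82051282]
tool cradle mm -86.27796808126038 -13.199912945795859 F cradle 0.03313378939907485 -1.2386777566555358
```

```bash
python3 -m creep '{"gripper":[1,1,1,1,1,1,1,1],"dp":[[0.008,0,0],[0.017,0,0],[0.026,0,0],[0.035,0,0],[0.044,0,0],[0.052,0,0],[0.058,0,0],[0.058,0,0]],"angular":[[0,0,0],[0,0,0],[0,0,0],[0,0,0],[0,0,0],[0,0,0],[0,0,0],[0,0,0]]}'
python3 look.py
```

```text
clock: 8.85
tcp_pos: [0.5151, 0.2387, 0.2314]
eef_rot: [-1.376, -2.824, -0.0]
contact_force: [0.6, -0.6, 0.5]
finger_gap: -0.002
grip_force: 0.2
knob cradle mm -88.55476248455841 26.271699465291032 area 35 px [278.08571429 176.02857143]
tool cradle mm -86.22940895925541 1.7890736970547008 F cradle 0.13186209174389218 -0.8494719848244501
```

```bash
python3 -m creep '{"gripper":[1,1,1],"dp":[[0.004,0,0],[0.008,0,0],[0.008,0,0]],"angular":[[0,0,0],[0,0,0],[0,0,0]]}'
python3 look.py
```

```text
clock: 9.15
tcp_pos: [0.5142, 0.2397, 0.2315]
eef_rot: [1.377, 2.824, 0.0]
contact_force: [1.3, -0.5, 0.2]
finger_gap: -0.001
grip_force: 0.5
knob cradle mm -87.76419011086118 27.940500365427766 area 40 px [277.875 175.775]
tool cradle mm -86.2714641336393 3.175152311553436 F cradle 0.7463595726832832 -1.2344094306586273
```

Knob force still low, so continue to the end stop.

```bash
python3 -m creep '{"gripper":[1,1,1],"dp":[[0.004,0,0],[0.008,0,0],[0.008,0,0]],"angular":[[0,0,0],[0,0,0],[0,0,0]]}'
python3 look.py
```

```text
clock: 9.45
tcp_pos: [0.5129, 0.2414, 0.2314]
eef_rot: [-1.377, -2.824, -0.0]
contact_force: [1.1, -1.0, 0.2]
finger_gap: -0.0
grip_force: 0.7
knob cradle mm -90.14362838304548 27.959385842030983 area 36 px [277.30555556 176.02777778]
tool cradle mm -86.25274282483039 5.230810339625955 F cradle 0.29126773279494833 -1.4798078924345655
```

```bash
python3 -m creep '{"gripper":[1,1,1],"dp":[[0.004,0,0],[0.008,0,0],[0.008,0,0]],"angular":[[0,0,0],[0,0,0],[0,0,0]]}'
python3 look.py
```

```text
clock: 9.75
tcp_pos: [0.5122, 0.2421, 0.2315]
eef_rot: [1.377, 2.822, -0.0]
contact_force: [3.0, -2.6, -0.5]
finger_gap: -0.002
grip_force: 1.8
knob cradle mm -89.47716637678197 29.787041698598554 area 35 px [277.02857143 175.77142857]
tool cradle mm -86.35896936178183 6.284861934196403 F cradle 0.732659427375159 -3.9116116715447746
```

Force is rising, so the stop is close. One more nudge to confirm.

```bash
python3 -m creep '{"gripper":[1,1,1],"dp":[[0.004,0,0],[0.008,0,0],[0.008,0,0]],"angular":[[0,0,0],[0,0,0],[0,0,0]]}'
python3 look.py
```

```text
clock: 10.05
tcp_pos: [0.5118, 0.2425, 0.2315]
eef_rot: [1.378, 2.819, -0.001]
contact_force: [5.5, -4.6, -1.4]
finger_gap: -0.001
grip_force: 3.2
knob cradle mm -89.47716637678197 29.787041698598554 area 35 px [277.02857143 175.77142857]
tool cradle mm -86.46093298345819 6.838161859043387 F cradle 1.496535701393034 -6.997664257799775
```

The knob is stopped at the slot end. Back off in -y, rise, and look.

```bash
python3 -m creep '{"gripper":[1,1,1,1,1,1,1,1,1,1],"dp":[[-0.03,0,0],[-0.09,0,0],[-0.12,0,0],[-0.12,0,-0.1],[-0.12,0,-0.25],[-0.12,0,-0.4],[-0.15,0,-0.55],[-0.2,0,-0.65],[-0.2,0,-0.7],[-0.2,0,-0.7]],"angular":[[0,0,0],[0,0,0],[0,0,0],[0,0,0],[0,0,0],[0,0,0],[0,0,0],[0,0,0],[0,0,0],[0,0,0]]}'
python3 look.py
python3 - <<'E'
from rig import ctrl
from h import *
c=ctrl.capture("side")
cv2.imwrite("pics/p5.png",cv2.resize(c["pixels"][145:215,240:350],None,fx=7,fy=7,interpolation=cv2.INTER_CUBIC))
print(np.abs(ctrl.state()["qd"]).max())
E
```

```text
clock: 10.93
tcp_pos: [0.5424, 0.2049, 0.4101]
eef_rot: [1.378, 2.82, 0.01]
contact_force: [1.2, 0.6, -0.6]
finger_gap: 0.0
grip_force: 0.0
knob cradle mm -85.86686640583616 27.728598189226567 area 64 px [278.375   175.59375]
tool cradle mm -85.48415845165447 -41.60851744316224 F cradle 1.3178641379946732 -0.2805945541498807
0.0363015818163979
```

View pics/p5.png

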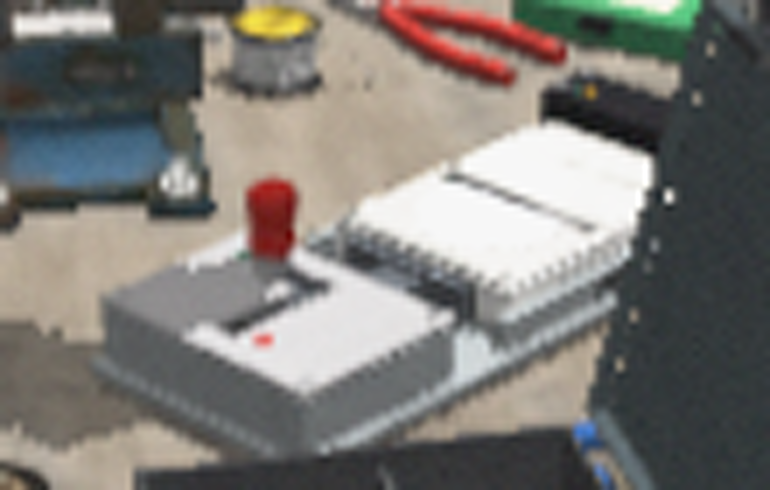

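The picture shows the knob at the end of the short leg by the green dot, at crop px (272,220), cradle about (-86, 27.7). The drive is at the connector and the arm is clear. Handing in.

```bash
python3 -c "
from rig import ctrl
print(ctrl.sign_off())"
```

```text
the job is handed in; nothing more can be done
None
```

The job is handed in (no verdict came back): the last picture shows the drive against the connector block and the knob at the end of the short leg by the green dot, with the arm clear and no push measured above about 14 N.

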